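# Clear the engraving fixture and hold its collar home

## Task

Holding the scraper block, push the three loose brass offcuts off the fixture's plate into the catch trough at its end (touch the offcuts only with the scraper), then put the scraper back down on the bench, clear of the fixture. Then press on the knurled collar and turn it until its hidden keyways drop over the pins, and push it fully home against its spring. Finish while still holding the collar pushed home, and do not disturb the can, the phone or the graver.

Things in the scene. Friction and masses are not known exactly. Their poses are not given: they have to be found in the camera images.
- fixture: the engraving fixture, fixed on the bench: a dark steel plate with the collar's spigot near one end and a catch trough at the other. Origin: on the bench under the axis of spigot and collar; z up; +y runs from the collar to the trough. The plate spans y -40 to +150 mm and x -60 to +60 mm, its top 20 mm above the bench
- plate_mid (a point): middle of the bare part of the plate, on its top, 112 mm (fixture y) from the collar's axis; the offcuts lie on the plate within 28 mm of this point along the fixture's y and 42 mm along its x
- trough_in (a point): the aluminium catch trough, open at the top, beginning at the plate's end edge; this point is the centre of its floor, 28.5 mm beyond that edge. Inside 57 mm (fixture y) by 114 mm (x); floor 3 mm and rims 18 mm above the bench, so 2 mm lower than the plate
- spigot_top (a point): top centre of the fixed upright steel spigot in the collar's bore, 30 mm across, its top 64 mm above the bench; hidden lower down it has three radial pins 120 degrees apart, each 6 mm wide
- collar_mid (a point): the brass knurled collar, a loose ring round the spigot: 52 mm outside, bore 33 mm, 34 mm high, about 150 g; this point is its centre, half-way up, z along its axis. At the start it stands on the pins, its centre 51 mm above the bench, its top 4 mm above the spigot's. Three blind keyways 9 mm wide, 120 degrees apart, are hidden in its underside
- collar_home (a point): where the collar's centre is when fully home on its solid stop: 43 mm above the bench, 8 mm below its start, its top 4 mm below the spigot's. How keyways stand to pins can only be felt: a turn of at most 100 degrees, either way round, under a light push (3 to 10 N) finds them (caught within about 4 degrees). It then drops 3 mm and turns no further
- pad (a joint): the spring ring under the collar that resists the last 5 mm (about 3.5 N at first, 7 N when home) and lifts the collar again if it is not held down: 0 m = up, -0.005 m = collar fully home
- scraper_mid (a point): the scraper block, a loose hardwood block 100 x 24 x 50 mm high with a rubber sole (18 mm wide, the lowest 8 mm), about 110 g, standing on the bench on its sole; its long side is its x, the 24 mm thickness its y. This point is its centre, 25 mm above the sole
- chip_a_mid (a point): a loose brass offcut, a flat bar 18 x 12 x 6 mm, about 11 g, at the start lying on the fixture's bare plate between the collar and the trough, any way round; this point is its centre
- chip_b_mid (a point): a loose brass offcut, a flat bar 18 x 14 x 6 mm, about 11 g, at the start lying on the fixture's bare plate between the collar and the trough, any way round; this point is its centre
- chip_c_mid (a point): a loose brass offcut, a flat bar 18 x 11 x 6 mm, about 11 g, at the start lying on the fixture's bare plate between the collar and the trough, any way round; this point is its centre
- can: bystander: an aluminium drinks can, 66 mm across, 115 mm high, standing on the bench; origin at the centre of its foot. Leave alone
- phone: bystander: a phone lying flat, black with a pale glass face, 72 x 150 x 9 mm; origin under its centre. Leave alone
- graver: bystander: a graver with a wooden handle lying on the bench, about 140 mm long, 20 mm thick, along its x; origin below its middle. Leave alone
Not all that is in view belongs to the job. What is shaped like the part that bears scraper_mid but orange is not meant.

How it is judged (in metres and radians):
On the way, in this order (a step that is already met when the one before it is completed fails the run):
1. all three offcuts lie in the trough (y of chip_a_mid in the frame of fixture between 0.15 and 0.208 m and x of chip_a_mid in the frame of fixture between -0.06 and 0.06 m and z of each of chip_a_mid, chip_b_mid, chip_c_mid in the frame of fixture below 0.016 m and y of chip_b_mid in the frame of fixture between 0.15 and 0.208 m and x of chip_b_mid in the frame of fixture between -0.06 and 0.06 m and y of chip_c_mid in the frame of fixture between 0.15 and 0.208 m and x of chip_c_mid in the frame of fixture between -0.06 and 0.06 m), for 0.2 s.
2. the scraper is back on the bench, clear of the fixture, and let go (height (world z) of scraper_mid below 0.035 m and (y of scraper_mid in the frame of fixture above 0.22 m or y of scraper_mid in the frame of fixture below -0.05 m or x of scraper_mid in the frame of fixture above 0.07 m or x of scraper_mid in the frame of fixture below -0.07 m) and contact force between the fingers and scraper below 0.1 N), for 0.2 s.
3. the collar has dropped over the pins (z of collar_mid in the frame of fixture below 0.049 m), for 0.1 s.
At the end, for the whole second after the job is handed in: The collar is pushed home (within 1.7 mm of its stop) on the spigot, upright, with the fingers still holding it with more than 3 N; the three offcuts lie in the trough; the scraper lies or stands at rest on the bench, its centre clear of the fixture (all of step 1 and z of collar_mid in the frame of fixture below 0.0447 m and horizontal distance between collar_mid and fixture below 0.004 m and angle between collar_mid's own z axis and vertical below 0.08 rad and contact force between the fingers and collar above 3 N and height (world z) of scraper_mid below 0.035 m and (y of scraper_mid in the frame of fixture above 0.22 m or y of scraper_mid in the frame of fixture below -0.05 m or x of scraper_mid in the frame of fixture above 0.07 m or x of scraper_mid in the frame of fixture below -0.07 m) and linear speed of scraper below 0.02 m/s); the arm keeps its last pose, push and grip.
It fails at once if the robot itself (fingers or arm) touched an offcut (contact force between any of the fingers, the arm and chip_a above 0.5 N or contact force between any of the fingers, the arm and chip_b above 0.5 N or contact force between any of the fingers, the arm and chip_c above 0.5 N).
It fails at once if a bystander was moved by more than 20 mm (distance of any of can, phone, graver from where it was at the start of the episode above 0.02 m).
It also fails if it takes over 59 s, if anything falls off the work surface, if the arm or the gripper's body presses on something with over 40 N, if the wrist force passes 120 N, or if a joint passes its speed limit or range.

## Robot

A 6-joint arm with a two-finger parallel gripper is mounted at the origin on the work surface. World frame = base frame: x ahead of the robot, y to its left, z up, the work surface at z = 0. Lengths are in mm, angles in rad, forces in N, time in s.
With the tool pointing down it reaches from about 325 to 1000 mm from the base axis. Payload 5.1 kg.
Tool frame: the origin (TCP) lies on the centre line of the jaws, within the pads' length; the fingertips stand 14 mm ahead of it and the grasp point (between the pads) lies 5 mm behind it (r.tip_reach is the distance from the TCP to the fingertips, in mm); z points along the fingers, y is the direction in which the jaws open and shut (so a half turn about z gives the same grasp; the last joint's range is limited). The gripper opens to 85 mm and grips with 20 to 120 N. Pads are 22 mm wide; open, the fingers measure 114 mm over their backs; the gripper's body (76 mm by 85 mm) begins 54 mm behind the grasp point. The pads swing forward as they close: fully open they stand 13 mm farther back than shut.
Start: joints at [-1.21, 0.124, 1.65, -0, 1.367, -0.083], TCP at [279.061, -587.035, 245.322] pointing down, gripper open.
Joint ranges: [-2.61, 2.61], [-1.02, 2.33], [0.03, 2.71], [-1.35, 4.49], [0.32, 2.68], [-2.91, 2.91]. Speed limits (rad/s): [2.57, 2.57, 3.14, 3.14, 3.14, 3.14].

## Interface

Orientations are given as a rotation vector (axis times angle).
In Python, from plant import r gives the robot as it stands.
- The arm moves only by the shell command python3 -m jog 'ROWS'. ROWS is text: rows parted by semicolons, each of 5 numbers parted by spaces: the gripper's target within -1 to 1 (shut at 1, half-way at 0, fully open at -1), then the shift along the tool's x, y, z in m, then the turn about the tool's z in rad. A call has 1 to 20 rows; each row is the pose to reach, as a shift and turn from the pose measured when the call began, along the tool's axes at that moment; what a row does not reach only later rows make up. A row lasts 1/8 s, in which the tool goes at most 62.5 mm and 10.7 degrees, less where a joint would pass 70% of its speed; a pose out of reach is approached as far as the arm can. A call with a gripper value outside its range is refused whole. The fingers move at their own pace and stop on an object; the grip force is fixed at half the most. Time passes only in rows, so rows that repeat a pose let the fingers close. It gives the time, the measured TCP pose, the force and the opening at its end, in the units of the state.
- r.state(): the state, without advancing time (a new reading comes with each control period).
- r.snapshot(name): name is "scene" or "top"; returns a dict with "color" (384x512x3 uint8, red, green, blue), "fx", "fy", "cx", "cy" (pixels), "rvec" (rotation vector, rad) and "tvec" (3), from world to camera coordinates, as OpenCV has them. Camera axes: x right, y down, z forward; pixel columns grow to the right and rows downward; lengths in mm; the calibration is good to about 2 mm. A picture is of the moment at which its call begins. There is no depth.
- r.job_done(): hands the job in, once; it reports no verdict.
The state is a dict: "clock": time; "joint_pos": joint angles; "joint_velocities": joint speeds; "effort": joint torques, N m; "tcp_pos": TCP position; "orientation": TCP orientation; "ft_force": force on the tool from outside, world axes, zero at the start; "ft_torque": the same for the moment, N m; "gripper_width": finger opening in mm.
Only numpy, scipy, OpenCV 4.12 (cv2) and the standard library are available. Lean on these libraries where they do the work, as an engineer would, in place of code of your own. Each camera call takes 0.05 s, during which the arm holds its last target.

## Working session

There is one attempt and no reset: what is moved stays moved. The work goes in short steps, Python scripts to look and compute and a shell command to move; the robot and the scene stay as the last step left them, time stands still between calls to the robot, and variables do not carry over. Pictures are saved under pics/ and viewed, and the job is handed in when it is done.

```bash
ls; mkdir -p pics; python3 - <<'E'
from plant import r
import cv2,json,numpy as np
s=r.state();print(s)
for n in("scene","top"):
    d=r.snapshot(n);cv2.imwrite(f"pics/{n}0.png",d["color"][:,:,::-1])
    print(n,{k:d[k] for k in d if k!="color"})
E
```

```text
pics
{'clock': 0.0, 'joint_pos': array([-1.20957336e+00,  1.24536193e-01,  1.65166886e+00,  2.42352618e-05,
        1.36749127e+00, -8.25839273e-02]), 'joint_velocities': array([ 0.0011448 ,  0.00069269,  0.00048933, -0.00174899, -0.00036812,
       -0.00011046]), 'effort': array([-9.81706808e-05, -4.23609889e+01, -3.65454161e+01, -4.45293142e-05,
        6.94535935e-03,  3.09564022e-06]), 'tcp_pos': array([ 278.88189861, -586.49478886,  244.03590527]), 'orientation': array([-3.06252798e+00, -6.90956297e-01,  4.21688786e-04]), 'ft_force': array([ 0.3533023 , -0.58808785, -0.50111717]), 'ft_torque': array([0.00615055, 0.01295825, 0.01006359]), 'gripper_width': 85.43335988691472}
scene {'fx': 433.8969087600916, 'fy': 433.8969087600916, 'cx': 255.18134545042147, 'cy': 189.47490141133443, 'rvec': array([ 0.85623677,  2.37232138, -1.2888266 ]), 'tvec': array([ 445.93993594, -123.90010408, 1401.21400221])}
top {'fx': 421.91992488131154, 'fy': 421.91992488131154, 'cx': 257.2357139983375, 'cy': 197.37487703484015, 'rvec': array([ 2.13784189, -2.10419573,  0.15698794]), 'tvec': array([  9.40661588, 577.17518137, 977.26729806])}
```

View pics/scene0.png

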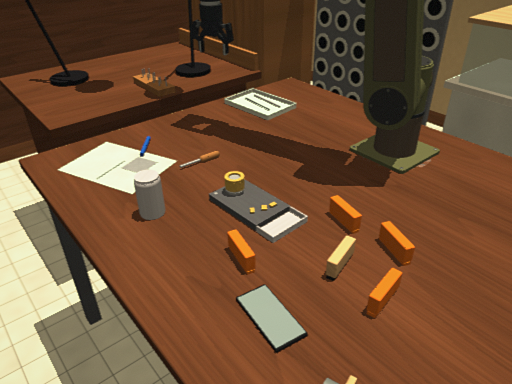

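View pics/top0.png

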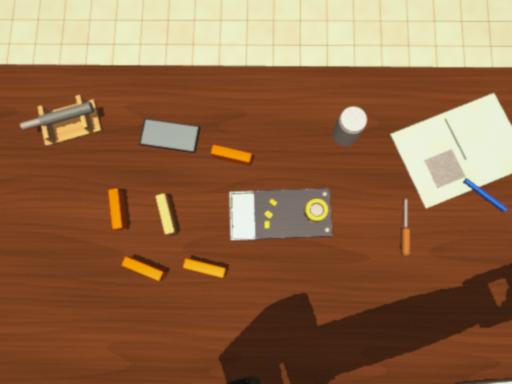

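The scraper is the pale block: top view (165,214), scene view (341,257). Four orange look-alikes in the top view are ruled out: (231,154), (116,209), (142,268) and (205,268). Offcuts are near (273,202), (268,214) and (267,225), and the collar is at (317,209). Next I measure, with one close crop to check.

```bash
cat > h.py <<'E'
import cv2,numpy as np
from scipy.spatial.transform import Rotation as R
def ray(d,uv,z):
    M=R.from_rotvec(d["rvec"]).as_matrix();t=np.array(d["tvec"])
    c=-M.T@t
    v=M.T@np.array([(uv[0]-d["cx"])/d["fx"],(uv[1]-d["cy"])/d["fy"],1])
    return c+v*(z-c[2])/v[2]
def proj(d,p):
    M=R.from_rotvec(d["rvec"]).as_matrix();q=M@np.array(p)+d["tvec"]
    return np.array([d["fx"]*q[0]/q[2]+d["cx"],d["fy"]*q[1]/q[2]+d["cy"]])
E
python3 - <<'E'
from plant import r
from h import *
d=r.snapshot("top");im=d["color"]
cv2.imwrite("pics/cropA.png",cv2.resize(im[140:290,90:350,::-1],None,fx=3,fy=3,interpolation=cv2.INTER_CUBIC))
hsv=cv2.cvtColor(im,cv2.COLOR_RGB2HSV)
def blobs(m,a0,name,z):
    m=m.astype(np.uint8)*255
    for c in cv2.findContours(m,cv2.RETR_EXTERNAL,cv2.CHAIN_APPROX_NONE)[0]:
        if cv2.contourArea(c)>=a0 and c[:,0,0].min()>90 and c[:,0,0].max()<350 and c[:,0,1].min()>130 and c[:,0,1].max()<290:
            b=cv2.minAreaRect(c); P=np.array([ray(d,p,z)[:2] for p in cv2.boxPoints(b)])
            L=[np.linalg.norm(P[1]-P[0]),np.linalg.norm(P[2]-P[1])]
            e=P[1]-P[0] if L[0]>L[1] else P[2]-P[1]
            print(name,np.round(b[0],1),cv2.contourArea(c),"pos",ray(d,b[0],z).round(1),"size",np.round(L,1),"ang",np.degrees(np.arctan2(e[1],e[0])).round(1))
H,S,V=[hsv[:,:,i].astype(int) for i in range(3)]
for p in [(165,214),(205,268),(273,202),(317,200),(290,200),(240,210)]: print(p,hsv[p[1],p[0]])
blobs((H>20)&(H<35)&(S>60)&(V>150),8,"yellow26",26)
blobs((H>20)&(H<35)&(S>60)&(V>150),100,"yellow50",50)
blobs((S<80)&(V>30)&(V<110),300,"plate20",20)
blobs((S<60)&(V>150),100,"trough",18)
E
```

```text
(165, 214) [ 26 116 238]
(205, 268) [ 21 218 239]
(273, 202) [ 28 179 238]
(317, 200) [ 28 176 237]
(290, 200) [ 12  36 122]
(240, 210) [ 45  10 243]
yellow26 [144.4 269.8] 126.0 pos [398.3 290.7  26. ] size [15.4 77.9] ang -110.1
yellow26 [203.7 268.1] 230.5 pos [405.1 146.   26. ] size [16.8 95. ] ang -102.8
yellow26 [266.5 224. ] 37.0 pos [514.8  -4.8  26. ] size [12.3 19.8] ang -179.3
yellow26 [268.5 214. ] 44.0 pos [539.7  -9.4  26. ] size [15.8 19.3] ang -134.5
yellow26 [272.7 201.7] 32.5 pos [570.8 -19.5  26. ] size [13.2 20.1] ang -123.3
yellow26 [316.6 209.2] 394.5 pos [ 553.4 -128.1   26. ] size [56.  55.3] ang -62.5
yellow26 [164.3 213.3] 294.0 pos [537.7 249.6  26. ] size [ 21.8 100.2] ang -163.1
yellow50 [144.4 269.8] 126.0 pos [398.4 283.8  50. ] size [15.1 76.1] ang -110.1
yellow50 [203.7 268.1] 230.5 pos [405.1 142.4  50. ] size [16.4 92.8] ang -102.8
yellow50 [316.6 209.2] 394.5 pos [ 549.9 -125.3   50. ] size [54.7 54. ] ang -62.5
yellow50 [164.3 213.3] 294.0 pos [534.5 243.6  50. ] size [21.3 97.8] ang -163.1
trough [242.1 215.3] 1155.5 pos [536.6  56.2  18. ] size [ 63.9 122.8] ang -177.5
```

View pics/cropA.png

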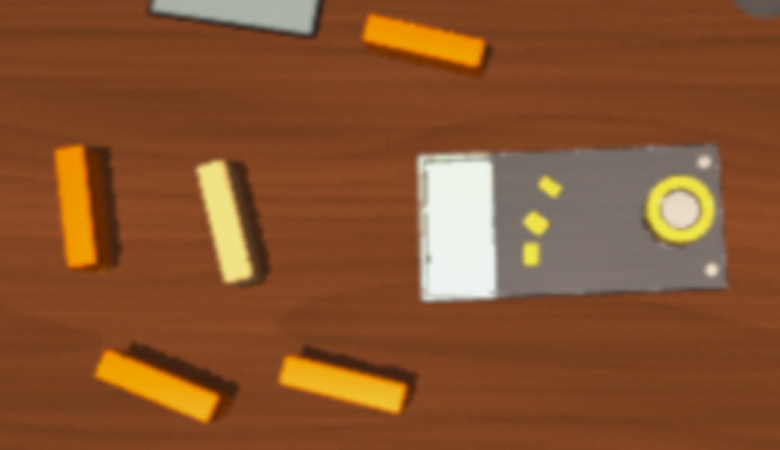

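The crop shows the pale scraper alone at top-view (165,214), with every look-alike clearly orange. Next I refine the fixture frame and cross-check with the scene view.

```bash
python3 - <<'E'
from plant import r
from h import *
d=r.snapshot("top");s=r.snapshot("scene")
im=d["color"];hsv=cv2.cvtColor(im,cv2.COLOR_RGB2HSV).astype(int);H,S,V=hsv[:,:,0],hsv[:,:,1],hsv[:,:,2]
# spigot top: pale disc inside the ring
m=((S<60)&(V>150)).astype(np.uint8);m[:195]=0;m[225:]=0;m[:,:300]=0;m[:,335:]=0
c=max(cv2.findContours(m,0,1)[0],key=cv2.contourArea);(u,v),rad=cv2.minEnclosingCircle(c)
print("spigot",u,v,rad,ray(d,(u,v),64).round(1), "rad mm",(rad/d["fx"]*910))
# ring
m=((H>20)&(H<35)&(S>60)&(V>150)).astype(np.uint8);
def plate(img,box,dd,z):
    pass
# dark grey plate mask
g=((S<70)&(V>60)&(V<150)).astype(np.uint8);g[:180]=0;g[250:]=0;g[:,:225]=0;g[:,345:]=0
g=cv2.morphologyEx(g,cv2.MORPH_CLOSE,np.ones((5,5)))
c=max(cv2.findContours(g,0,1)[0],key=cv2.contourArea);b=cv2.minAreaRect(c)
for p in cv2.boxPoints(b): print("plate corner",p.round(1),ray(d,p,20).round(1))
# scene
im=s["color"];hs=cv2.cvtColor(im,cv2.COLOR_RGB2HSV).astype(int)
h_,s_,v_=hs[:,:,0],hs[:,:,1],hs[:,:,2]
m=((h_>22)&(h_<32)&(s_<150)&(s_>60)&(v_>170)).astype(np.uint8)
for c in cv2.findContours(m,0,1)[0]:
    if cv2.contourArea(c)>30: 
        b=cv2.minAreaRect(c);print("scene pale",b,ray(s,b[0],50).round(1))
M=[ (534.5,243.6,50),(534.5,243.6,25),(547.3,-123.2,68),(547,-123,64)]
for p in M: print(p,"->scene",proj(s,p).round(1),"top",proj(d,p).round(1))
cv2.imwrite("pics/cropS.png",cv2.resize(im[160:290,200:370,::-1],None,fx=4.5,fy=4.5,interpolation=cv2.INTER_CUBIC))
for i in range(3):
    q=r.state();print(q["tcp_pos"].round(2),q["ft_force"].round(2),q["joint_pos"].round(3))
E
```

```text
spigot 316.375 209.375 5.876429557800293 [ 547.5 -123.1   64. ] rad mm 12.674326530330518
plate corner [252.9 191.1] [598.   30.4  20. ]
plate corner [329.4 187.9] [ 608.8 -161.2   20. ]
plate corner [331.4 235.3] [ 489.9 -164.8   20. ]
plate corner [254.9 238.6] [479.   23.2  20. ]
scene pale ((341.2400207519531, 249.18002319335938), (8.600000381469727, 32.0), 36.869895935058594) [537.5 246.   50. ]
scene pale ((37.99999237060547, 301.0), (75.99998474121094, 145.99996948242188), 0.0) [1086.3  -23.9   50. ]
scene pale ((20.13123893737793, 175.79937744140625), (34.41866683959961, 11.876535415649414), 62.241458892822266) [ 983.7 -533.    50. ]
(534.5, 243.6, 50) ->scene [341.3 248. ] top [164.3 213.3]
(534.5, 243.6, 25) ->scene [340.2 256.7] top [166.7 214.6]
(547.3, -123.2, 68) ->scene [234.  175.5] top [316.6 209.2]
(547, -123, 64) ->scene [234.2 176.7] top [316.3 209.6]
[ 278.97 -586.77  244.69] [ 1.06  0.31 -0.5 ] [-1.21   0.124  1.651 -0.     1.368 -0.083]
[ 278.97 -586.77  244.69] [ 1.06  0.31 -0.5 ] [-1.21   0.124  1.651 -0.     1.368 -0.083]
[ 278.97 -586.77  244.69] [ 1.06  0.31 -0.5 ] [-1.21   0.124  1.651 -0.     1.368 -0.083]
```

View pics/cropS.png

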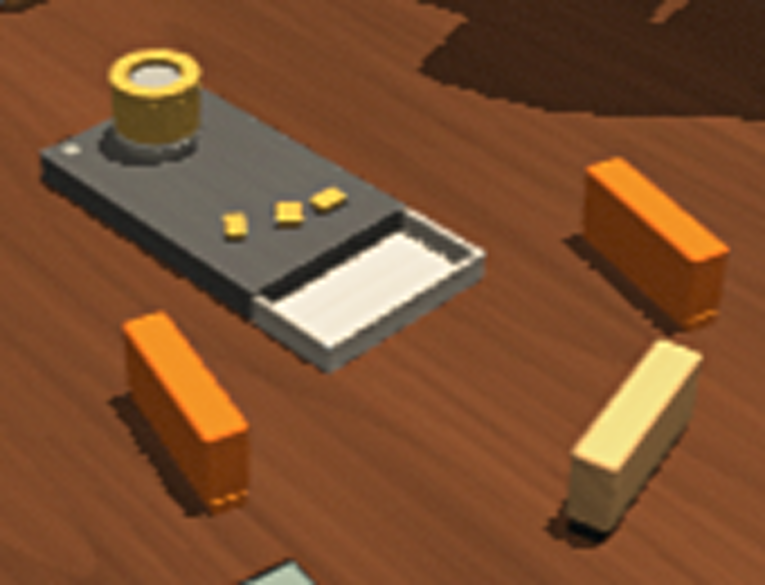

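The plate edges (119 x 192 mm) and spigot agree: collar axis is at about (547,-123), and fixture yaw is about 3.2°. The scraper is at about (535,244), long axis 17°. The two views agree within 3 mm.

```bash
cat >> h.py <<'E'
def go(x,y,z,yaw=None):
    from plant import r
    s=r.state();M=R.from_rotvec(s["orientation"]).as_matrix()
    sh=M.T@(np.array([x,y,z])-s["tcp_pos"])/1000
    cur=np.degrees(np.arctan2(M[1,0],M[0,0]))
    a=0 if yaw is None else -np.radians((yaw-cur+180)%360-180)
    print("t",round(s["clock"],2),"tcp",s["tcp_pos"].round(1),"yaw",cur.round(2),"w",round(s["gripper_width"],1),"F",s["ft_force"].round(1),"tilt",(M[:,2]).round(3),"-> shift",sh.round(4),"turn",round(float(a),4))
FX=np.array([547.4,-123.1]);YAW=3.2
def fix(x,y):
    a=np.radians(YAW);return FX+x*np.array([np.cos(a),np.sin(a)])+y*np.array([-np.sin(a),np.cos(a)])
E
python3 -c "
from h import *
go(535,244,150,16.9)
print(fix(0,55),fix(0,112),fix(0,165))"
```

```text
t 0.25 tcp [ 279.  -586.8  244.7] yaw 25.43 w 85.5 F [ 1.1  0.3 -0.5] tilt [-0.     0.001 -1.   ] -> shift [ 0.588  -0.6402  0.0954] turn 0.1489
[544.32981723 -68.18575797] [541.14799144 -11.27463441] [538.18945168  41.64272609]
```

```bash
python3 -m jog '-1 0.588 -0.640 0 0.149;-1 0.588 -0.640 0 0.149;-1 0.588 -0.640 0 0.149;-1 0.588 -0.640 0 0.149;-1 0.588 -0.640 0 0.149;-1 0.588 -0.640 0 0.149;-1 0.588 -0.640 0 0.149;-1 0.588 -0.640 0 0.149;-1 0.588 -0.640 0 0.149;-1 0.588 -0.640 0 0.149;-1 0.588 -0.640 0 0.149;-1 0.588 -0.640 0 0.149;-1 0.588 -0.640 0 0.149;-1 0.588 -0.640 0 0.149;-1 0.588 -0.640 0 0.149;-1 0.588 -0.640 0.09 0.149;-1 0.588 -0.640 0.09 0.149;-1 0.588 -0.640 0.09 0.149'
python3 -c "
from h import *
go(535,244,30,16.9)
from plant import r
d=r.snapshot('top');cv2.imwrite('pics/t1.png',cv2.resize(d['color'][130:300,80:350,::-1],None,fx=2.8,fy=2.8))
d=r.snapshot('scene');cv2.imwrite('pics/s1.png',cv2.resize(d['color'][150:330,200:440,::-1],None,fx=3,fy=3))"
```

```text
clock: 2.5
tcp_pos: [533.1, 242.3, 152.2]
orientation: [3.107, 0.46, -0.01]
ft_force: [0.1, 0.5, -0.2]
gripper_width: 85.3
t 2.5 tcp [533.1 242.3 152.2] yaw 16.85 w 85.3 F [ 0.1  0.5 -0.2] tilt [-0.006 -0.001 -1.   ] -> shift [ 0.0031 -0.001   0.1222] turn -0.0009
```

View pics/s1.png

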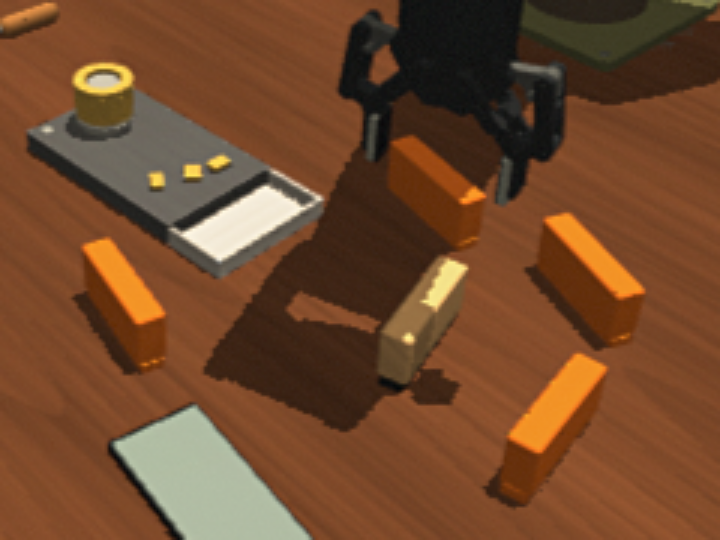

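```bash
python3 -m jog '-1 0.002 -0.001 0.05 0;-1 0.002 -0.001 0.1 0;-1 0.002 -0.001 0.121 0;-1 0.002 -0.001 0.121 0;-1 0.002 -0.001 0.121 0'
python3 -c "
from h import *
go(535,244,29,16.9)"
```

```text
clock: 3.22
tcp_pos: [539.5, 245.7, 38.5]
orientation: [-3.106, -0.46, -0.009]
ft_force: [0.4, -0.1, -0.2]
gripper_width: 85.0
t 3.23 tcp [539.5 245.7  38.5] yaw 16.85 w 85.0 F [ 0.4 -0.1 -0.2] tilt [ 0.005  0.003 -1.   ] -> shift [-0.0049  0.0004  0.0094] turn -0.001
```

The view shows the open jaws above the pale block at crop (420,320), with one jaw either side. I finish the descent and let it settle.

```bash
python3 -m jog '-1 -0.0045 0 0.009 0;-1 -0.0045 0 0.009 0;-1 -0.0045 0 0.009 0'
python3 -c "
from h import *
go(535,244,29,16.9)"
```

```text
clock: 3.6
tcp_pos: [535.4, 244.5, 29.8]
orientation: [-3.106, -0.46, -0.01]
ft_force: [0.6, -0.3, 0.1]
gripper_width: 85.4
t 3.6 tcp [535.4 244.5  29.8] yaw 16.85 w 85.4 F [ 0.6 -0.3  0.1] tilt [ 0.006  0.003 -1.   ] -> shift [-0.0005  0.0004  0.0008] turn -0.0009
```

```bash
python3 -m jog '1 0 0 0 0;1 0 0 0 0;1 0 0 0 0;1 0 0 0 0;1 0 0 0 0;1 0 0 0 0;1 0 0 0 0;1 0 0 0 0'
python3 -c "
from h import *
from plant import r
print(r.tip_reach)
go(535,244,150,3.2)
print(r.state()['ft_torque'])"
```

```text
clock: 4.6
tcp_pos: [535.6, 244.6, 30.0]
orientation: [-3.106, -0.46, -0.011]
ft_force: [0.9, 0.7, 1.6]
gripper_width: 22.9
14.0
t 4.6 tcp [535.6 244.6  30. ] yaw 16.85 w 22.9 F [0.9 0.7 1.6] tilt [ 0.006  0.003 -1.   ] -> shift [ 1.0e-04  3.0e-04 -1.2e-01] turn 0.2383
[ 0.05207297 -0.1016934  -0.00290227]
```

```bash
python3 -m jog '1 0 0 -0.04 0;1 0 0 -0.08 0;1 0 0 -0.08 0;1 0 0 -0.08 0.12;1 0 0 -0.08 0.238;1 0 0 -0.08 0.238;1 0 0 -0.08 0.238'
python3 -c "
from h import *
go(*fix(0,57),100,3.2)
from plant import r
d=r.snapshot('scene');cv2.imwrite('pics/s2.png',cv2.resize(d['color'][100:330,180:440,::-1],None,fx=2.6,fy=2.6))"
```

```text
clock: 5.48
tcp_pos: [534.4, 244.1, 108.7]
orientation: [-3.138, -0.091, -0.007]
ft_force: [-0.3, -0.0, -1.5]
gripper_width: 23.5
t 5.47 tcp [534.4 244.1 108.7] yaw 3.31 w 23.5 F [-0.3 -0.  -1.5] tilt [ 0.004  0.002 -1.   ] -> shift [-0.0081  0.3104  0.008 ] turn 0.0019
```

View pics/s2.png

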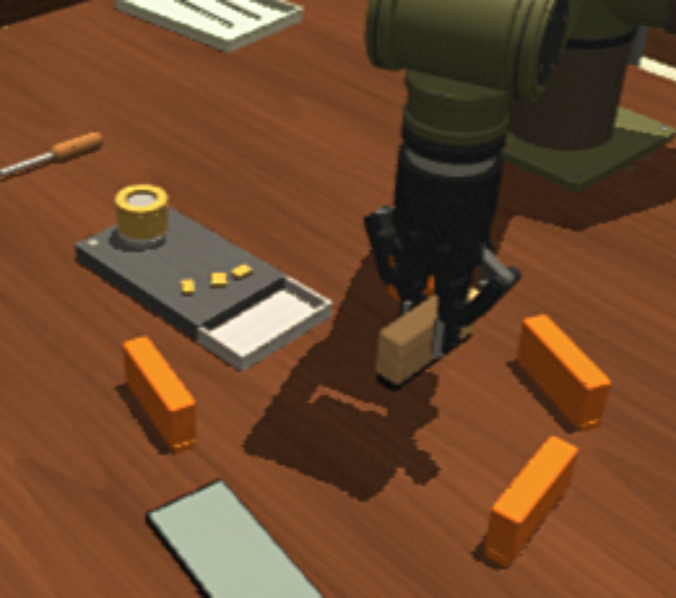

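The block is held level, lifted at crop (425,345). Now I move it to between the collar and the offcuts, staying high.

```bash
python3 -m jog '1 -0.001 0.06 0 0;1 -0.003 0.12 0 0;1 -0.005 0.18 0 0;1 -0.007 0.24 0 0;1 -0.008 0.29 0 0;1 -0.008 0.31 0 0;1 -0.008 0.31 0 0;1 -0.008 0.31 0 0;1 -0.008 0.31 0 0'
python3 -c "
from h import *
go(*fix(0,57),51.5,3.2)
from plant import r
d=r.snapshot('scene');cv2.imwrite('pics/s3.png',cv2.resize(d['color'][100:280,150:370,::-1],None,fx=3,fy=3))"
```

```text
clock: 6.65
tcp_pos: [544.3, -64.5, 108.1]
orientation: [-3.137, -0.093, -0.007]
ft_force: [-0.3, 0.3, -0.8]
gripper_width: 23.2
t 6.65 tcp [544.3 -64.5 108.1] yaw 3.4 w 23.2 F [-0.3  0.3 -0.8] tilt [ 0.005  0.003 -1.   ] -> shift [-0.0005  0.0019  0.0566] turn 0.0035
```

View pics/s3.png

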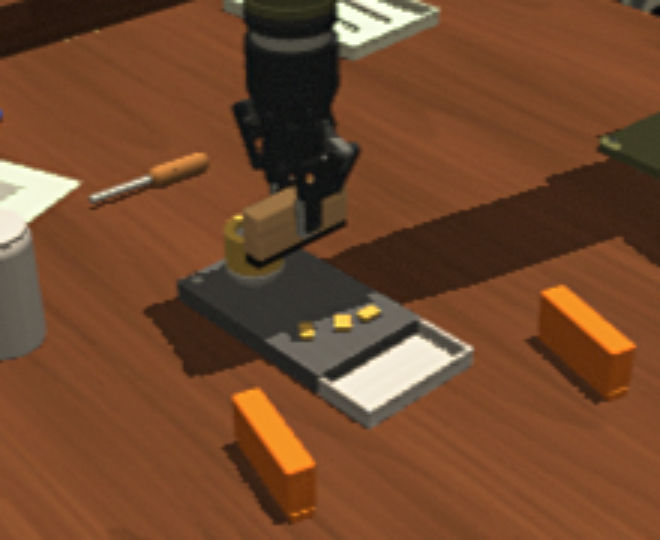

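Held clear above the collar end of the plate. I lower it, leaving a 1.5 mm gap under the sole, a bit further from the collar (y 63).

```bash
python3 -m jog '1 0 -0.004 0.02 0.003;1 0 -0.004 0.04 0.003;1 0 -0.004 0.05 0.003;1 0 -0.004 0.056 0.003;1 0 -0.004 0.056 0.003;1 0 -0.004 0.056 0.003'
python3 -c "
from h import *
go(*fix(0,63),51.5,3.2);go(*fix(0,160),51.5,3.2)"
```

```text
clock: 7.45
tcp_pos: [544.9, -60.6, 52.8]
orientation: [-3.138, -0.088, -0.009]
ft_force: [0.8, -0.1, -1.4]
gripper_width: 23.3
t 7.45 tcp [544.9 -60.6  52.8] yaw 3.21 w 23.3 F [ 0.8 -0.1 -1.4] tilt [ 0.006  0.003 -1.   ] -> shift [-0.001  -0.0005  0.0013] turn 0.0003
t 7.45 tcp [544.9 -60.6  52.8] yaw 3.21 w 23.3 F [ 0.8 -0.1 -1.4] tilt [ 0.006  0.003 -1.   ] -> shift [-0.001  -0.0975  0.0015] turn 0.0003
```

```bash
python3 -m jog '1 -0.001 0 0.0015 0;1 -0.001 -0.008 0.0015 0;1 -0.001 -0.016 0.0015 0;1 -0.001 -0.024 0.0015 0;1 -0.001 -0.032 0.0015 0;1 -0.001 -0.040 0.0015 0;1 -0.001 -0.048 0.0015 0;1 -0.001 -0.054 0.0015 0;1 -0.001 -0.060 0.0015 0;1 -0.001 -0.060 0.0015 0'
python3 -c "
from h import *
go(*fix(0,160),51.5,3.2)
from plant import r
d=r.snapshot('scene');cv2.imwrite('pics/s4.png',cv2.resize(d['color'][130:270,180:350,::-1],None,fx=4,fy=4))"
```

```text
clock: 8.7
tcp_pos: [540.5, -0.4, 51.4]
orientation: [-3.138, -0.089, -0.009]
ft_force: [-0.7, -1.1, -0.9]
gripper_width: 22.7
t 8.7 tcp [ 5.405e+02 -4.000e-01  5.140e+01] yaw 3.24 w 22.7 F [-0.7 -1.1 -0.9] tilt [ 0.006  0.003 -1.   ] -> shift [ 0.0001 -0.0371 -0.    ] turn 0.0008
```

View pics/s4.png

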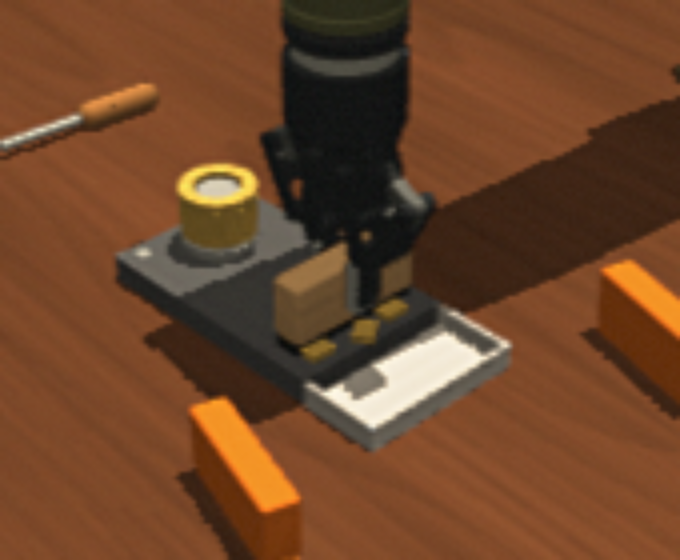

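All three offcuts lie ahead of the sole at crop (318,350), (366,331) and (390,310), with nothing escaping. I go on over the edge.

```bash
python3 -m jog '1 0 -0.006 0 0;1 0 -0.012 0 0;1 0 -0.018 0 0;1 0 -0.024 0 0;1 0 -0.030 0 0;1 0 -0.036 0 0;1 0 -0.040 0 0;1 0 -0.040 0 0;1 0 -0.040 0 0'
python3 -c "
from h import *
go(*fix(0,160),51.5,3.2)
from plant import r
d=r.snapshot('scene');cv2.imwrite('pics/s5.png',cv2.resize(d['color'][130:270,180:350,::-1],None,fx=4,fy=4))"
```

```text
clock: 9.88
tcp_pos: [538.3, 39.3, 51.5]
orientation: [-3.138, -0.089, -0.009]
ft_force: [-0.3, 0.6, -1.4]
gripper_width: 23.1
t 9.88 tcp [538.3  39.3  51.5] yaw 3.24 w 23.1 F [-0.3  0.6 -1.4] tilt [ 0.006  0.003 -1.   ] -> shift [ 0.      0.0026 -0.    ] turn 0.0006
```

View pics/s5.png

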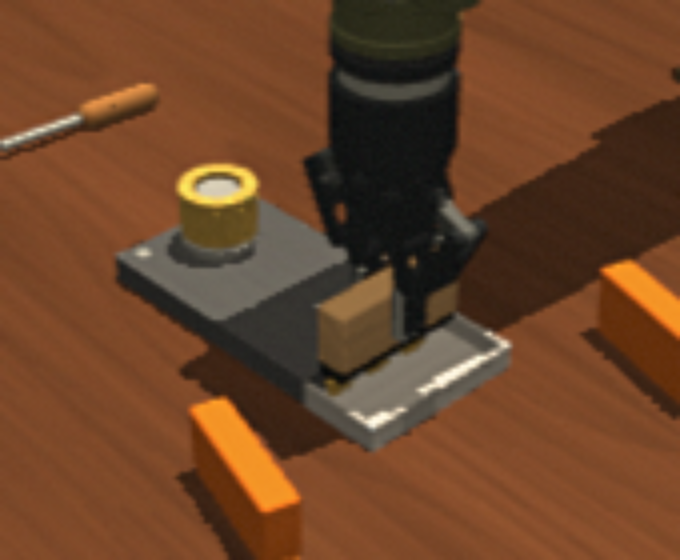

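The offcuts are over the edge, partly hidden behind the block. I lift straight up and look.

```bash
python3 -m jog '1 0 0 -0.03 0;1 0 0 -0.07 0;1 0 0 -0.07 0;1 0 -0.06 -0.07 0;1 0 -0.12 -0.07 0;1 0 -0.17 -0.07 0;1 0 -0.20 -0.07 0;1 0 -0.20 -0.07 0;1 0 -0.20 -0.07 0'
python3 -c "
from h import *
go(535,244,31,3.2)
from plant import r
d=r.snapshot('scene');cv2.imwrite('pics/s6.png',cv2.resize(d['color'][150:260,200:330,::-1],None,fx=5,fy=5,interpolation=cv2.INTER_CUBIC))
d=r.snapshot('top');cv2.imwrite('pics/t6.png',cv2.resize(d['color'][180:250,140:340,::-1],None,fx=4,fy=4,interpolation=cv2.INTER_CUBIC))"
```

```text
clock: 11.05
tcp_pos: [526.1, 238.0, 120.8]
orientation: [-3.139, -0.088, -0.007]
ft_force: [-0.1, -0.7, -1.5]
gripper_width: 23.2
t 11.05 tcp [526.1 238.  120.8] yaw 3.22 w 23.2 F [-0.1 -0.7 -1.5] tilt [ 0.004  0.001 -1.   ] -> shift [ 0.0088 -0.0054  0.0898] turn 0.0004
```

View pics/s6.png

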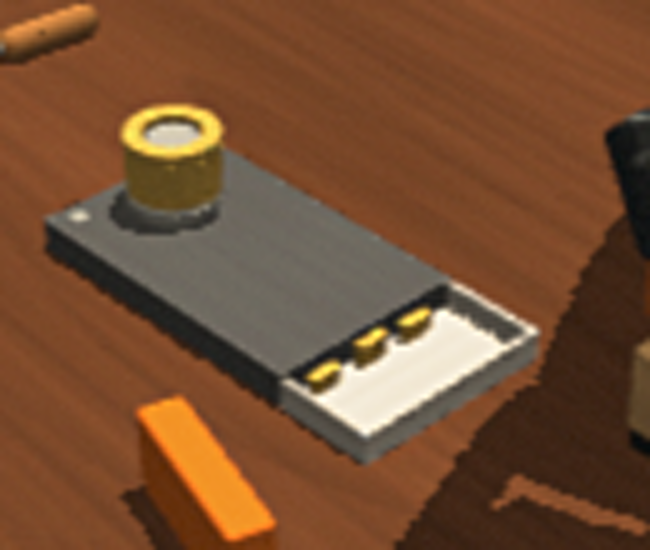

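View pics/t6.png

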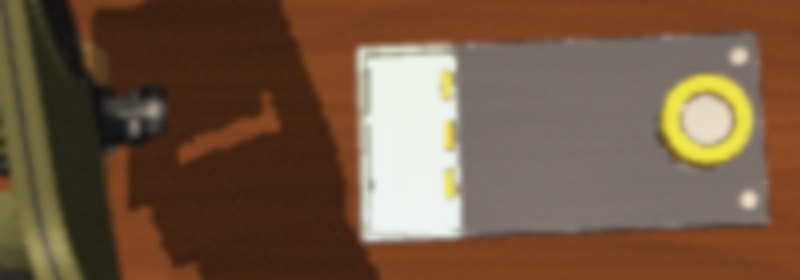

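All three offcuts are in the trough: scene crop (322,375), (370,343) and (413,322); none left on the plate. Now I set the scraper down where it came from.

```bash
python3 -m jog '1 0.008 -0.005 0.04 0;1 0.008 -0.005 0.07 0;1 0.008 -0.005 0.083 0;1 0.008 -0.005 0.086 0;1 0.008 -0.005 0.087 0;1 0.008 -0.005 0.087 0;1 0.008 -0.005 0.087 0'
python3 -c "
from h import *
go(535,244,30.5,3.2)"
```

```text
clock: 12.02
tcp_pos: [535.3, 243.5, 35.4]
orientation: [-3.138, -0.087, -0.01]
ft_force: [-0.1, -0.2, -1.0]
gripper_width: 23.4
t 12.03 tcp [535.3 243.5  35.4] yaw 3.16 w 23.4 F [-0.1 -0.2 -1. ] tilt [ 0.007  0.003 -1.   ] -> shift [-0.0003 -0.0006  0.0049] turn -0.0007
```

```bash
python3 -m jog '1 0 0 0.003 0;1 0 0 0.005 0;1 0 0 0.006 0;1 0 0 0.006 0'
python3 -c "
from h import *
go(535,244,30.5,3.2)"
```

```text
clock: 12.52
tcp_pos: [535.3, 243.5, 29.9]
orientation: [-3.138, -0.087, -0.01]
ft_force: [-2.5, -1.1, 4.9]
gripper_width: 23.3
t 12.53 tcp [535.3 243.5  29.9] yaw 3.16 w 23.3 F [-2.5 -1.1  4.9] tilt [ 0.006  0.002 -1.   ] -> shift [-0.0003 -0.0005 -0.0006] turn -0.0007
```

```bash
python3 -m jog '-1 0 0 0 0;-1 0 0 0 0;-1 0 0 0 0;-1 0 0 0 0;-1 0 0 0 0;-1 0 0 0 0;-1 0 0 -0.04 0;-1 0 0 -0.09 0;-1 0 0 -0.12 0;-1 0 0 -0.12 0;-1 0 0 -0.12 0'
python3 -c "
from h import *
go(*fix(0,0),150,3.2)
from plant import r
print(r.state()['joint_pos'])
d=r.snapshot('scene');cv2.imwrite('pics/s7.png',cv2.resize(d['color'][130:320,200:440,::-1],None,fx=3,fy=3,interpolation=cv2.INTER_CUBIC))"
```

```text
clock: 13.9
tcp_pos: [533.9, 243.0, 148.7]
orientation: [-3.139, -0.087, -0.007]
ft_force: [-0.6, -0.6, -0.7]
gripper_width: 85.4
t 13.9 tcp [533.9 243.  148.7] yaw 3.16 w 85.4 F [-0.6 -0.6 -0.7] tilt [ 0.005  0.002 -1.   ] -> shift [-0.0067  0.3663 -0.0019] turn -0.0007
[3.35523031e-01 6.21737171e-02 1.88450809e+00 1.96043410e-04
 1.19000052e+00 1.85105660e+00]
```

View pics/s7.png

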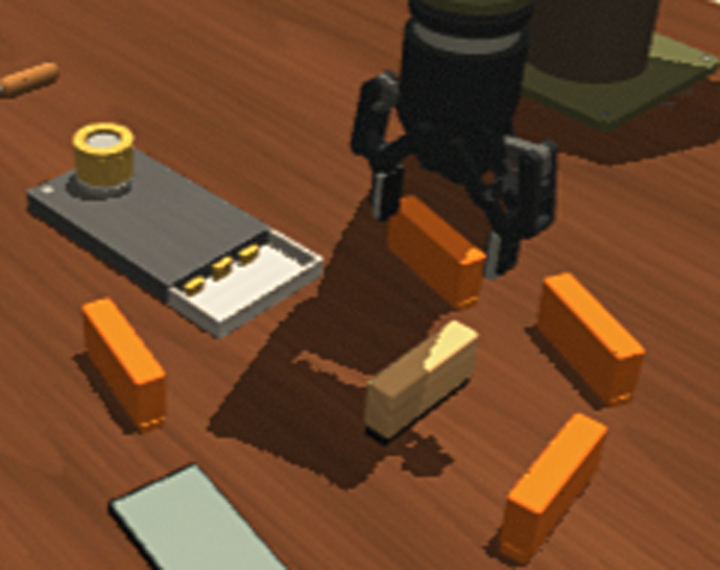

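The scraper stands on its sole on the bench at crop (420,385), released. The offcuts are still in the trough. On to the collar.

```bash
python3 -m jog '-1 -0.001 0.06 0 0;-1 -0.002 0.12 0 0;-1 -0.003 0.18 0 0;-1 -0.004 0.24 0 0;-1 -0.005 0.30 0 0;-1 -0.0067 0.35 0 0;-1 -0.0067 0.366 0 0;-1 -0.0067 0.366 0 0;-1 -0.0067 0.366 0 0;-1 -0.0067 0.366 0 0'
python3 -c "
from h import *
go(*fix(0,0),49,3.2)
from plant import r
d=r.snapshot('scene');cv2.imwrite('pics/s8.png',cv2.resize(d['color'][100:270,150:340,::-1],None,fx=3.2,fy=3.2,interpolation=cv2.INTER_CUBIC))"
```

```text
clock: 15.2
tcp_pos: [547.0, -121.5, 147.3]
orientation: [-3.139, -0.09, -0.005]
ft_force: [0.8, 0.4, -0.6]
gripper_width: 85.0
t 15.2 tcp [ 547.  -121.5  147.3] yaw 3.28 w 85.0 F [ 0.8  0.4 -0.6] tilt [ 0.003  0.002 -1.   ] -> shift [0.     0.0018 0.0983] turn 0.0014
```

View pics/s8.png

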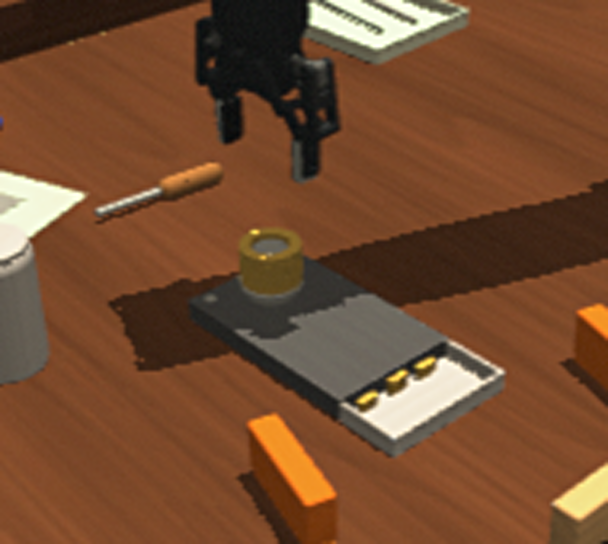

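Open jaws straddle the collar at crop (270,262). Descend.

```bash
python3 -m jog '-1 0 0.0015 0.03 0;-1 0 0.0015 0.055 0;-1 0 0.0015 0.075 0;-1 0 0.0015 0.09 0;-1 0 0.0015 0.097 0;-1 0 0.0015 0.097 0;-1 0 0.0015 0.097 0;-1 0 0.0015 0.097 0'
python3 -c "
from h import *
go(*fix(0,0),49,3.2)"
```

```text
clock: 16.25
tcp_pos: [548.0, -123.2, 51.3]
orientation: [-3.139, -0.09, -0.007]
ft_force: [-0.6, -0.1, 0.0]
gripper_width: 85.3
t 16.25 tcp [ 548.  -123.2   51.3] yaw 3.27 w 85.3 F [-0.6 -0.1  0. ] tilt [ 0.005  0.001 -1.   ] -> shift [-0.0006 -0.0002  0.0023] turn 0.0012
```

```bash
python3 -m jog '1 -0.0005 0 0.001 0;1 -0.0005 0 0.001 0;1 -0.0005 0 0.001 0;1 -0.0005 0 0.001 0;1 -0.0005 0 0.001 0;1 -0.0005 0 0.001 0'
python3 -c "
from h import *
go(*fix(0,0),49,3.2)
from plant import r
print(r.state()['ft_torque'])"
```

```text
clock: 17.0
tcp_pos: [548.0, -123.4, 50.9]
orientation: [-3.14, -0.09, -0.009]
ft_force: [-0.8, 0.1, 5.6]
gripper_width: 50.4
t 17.0 tcp [ 548.  -123.4   50.9] yaw 3.27 w 50.4 F [-0.8  0.1  5.6] tilt [ 0.006  0.001 -1.   ] -> shift [-0.0006 -0.0003  0.0019] turn 0.0012
[0.08579064 0.09421147 0.00516882]
```

Gripped (50.4 mm), side force near zero, push about 6 N. Now I turn in small steps (negative direction, where joint 6 has room), watching force.

```bash
python3 -m jog '1 0 0 0.0006 -0.05;1 0 0 0.0006 -0.10;1 0 0 0.0006 -0.15;1 0 0 0.0006 -0.20;1 0 0 0.0006 -0.25'
python3 -c "
from h import *
go(*fix(0,0),49,3.2)
from plant import r
print(r.state()['ft_torque'],r.state()['joint_pos'])"
```

```text
clock: 17.62
tcp_pos: [548.7, -123.3, 50.9]
orientation: [3.104, 0.482, 0.012]
ft_force: [0.4, 2.5, 4.4]
gripper_width: 50.8
t 17.62 tcp [ 548.7 -123.3   50.9] yaw 17.66 w 50.8 F [0.4 2.5 4.4] tilt [ 0.007  0.001 -1.   ] -> shift [-0.0012 -0.0006  0.0019] turn 0.2524
[ 0.1930524  -0.08733907 -0.07416095] [-0.31801988  0.1317594   1.99441719  0.00377418  1.00881748  0.9425705 ]
```

```bash
python3 -m jog '1 -0.0006 -0.0003 0.0007 -0.05;1 -0.0006 -0.0003 0.0007 -0.10;1 -0.0006 -0.0003 0.0007 -0.15;1 -0.0006 -0.0003 0.0007 -0.20;1 -0.0006 -0.0003 0.0007 -0.25'
python3 -c "
from h import *
go(*fix(0,0),49,3.2)
from plant import r
print(r.state()['ft_torque'])"
```

```text
clock: 18.25
tcp_pos: [548.9, -123.3, 50.7]
orientation: [3.018, 0.867, 0.014]
ft_force: [1.2, 0.7, 3.2]
gripper_width: 51.0
t 18.25 tcp [ 548.9 -123.3   50.7] yaw 32.06 w 51.0 F [1.2 0.7 3.2] tilt [ 0.009  0.001 -1.   ] -> shift [-0.0012 -0.0009  0.0017] turn 0.5036
[ 0.20133657 -0.23023857 -0.09533878]
```

```bash
python3 -m jog '1 -0.0006 -0.0004 0.001 -0.05;1 -0.0006 -0.0004 0.001 -0.10;1 -0.0006 -0.0004 0.001 -0.15;1 -0.0006 -0.0004 0.001 -0.20;1 -0.0006 -0.0004 0.001 -0.25'
python3 -c "
from h import *
go(*fix(0,0),49,3.2)
from plant import r
print(r.state()['ft_torque'])"
```

```text
clock: 18.88
tcp_pos: [547.3, -123.0, 48.3]
orientation: [2.885, 1.238, 0.012]
ft_force: [1.4, -0.3, -2.5]
gripper_width: 50.7
t 18.88 tcp [ 547.3 -123.    48.3] yaw 46.45 w 50.7 F [ 1.4 -0.3 -2.5] tilt [ 0.008  0.001 -1.   ] -> shift [-0.      0.0001 -0.0007] turn 0.7548
[ 0.01897757 -0.28967532 -0.26596827]
```

The TCP dropped 2.4 mm and the push vanished, with torque rising, so the keyways are over the pins. Stop turning and push down.

```bash
python3 -m jog '1 0 0 0.0005 0.02;1 0 0 0.001 0.02;1 0 0 0.002 0.02;1 0 0 0.003 0.02;1 0 0 0.004 0.02;1 0 0 0.004 0.02'
python3 -c "
from h import *
go(*fix(0,0),42.5)
from plant import r
print(r.state()['ft_torque'])"
```

```text
clock: 19.62
tcp_pos: [547.3, -122.9, 44.4]
orientation: [2.898, 1.209, 0.012]
ft_force: [-2.1, 0.1, 4.1]
gripper_width: 50.8
t 19.62 tcp [ 547.3 -122.9   44.4] yaw 45.3 w 50.8 F [-2.1  0.1  4.1] tilt [ 0.008  0.002 -1.   ] -> shift [-0.0001  0.0001  0.0019] turn 0.0
[ 0.1924344   0.29708246 -0.06780954]
```

Following against the spring (about 5 N). Down further to the solid stop.

```bash
python3 -m jog '1 0 0 0.001 0;1 0 0 0.0017 0;1 0 0 0.0023 0;1 0 0 0.0027 0;1 0 0 0.0027 0'
python3 -c "
from h import *
go(*fix(0,0),42.5)
from plant import r
print(r.state()['ft_torque'])"
```

```text
clock: 20.25
tcp_pos: [547.4, -123.0, 43.0]
orientation: [2.898, 1.209, 0.011]
ft_force: [-5.4, 1.8, 11.7]
gripper_width: 50.7
t 20.25 tcp [ 547.4 -123.    43. ] yaw 45.3 w 50.7 F [-5.4  1.8 11.7] tilt [ 0.007  0.002 -1.   ] -> shift [-0.0001  0.0001  0.0005] turn 0.0
[ 0.45868736  0.98134737 -0.0202773 ]
```

```bash
python3 -m jog '1 0 0 0.0015 0;1 0 0 0.002 0;1 0 0 0.0022 0;1 0 0 0.0022 0;1 0 0 0.0022 0'
python3 -c "
from h import *
go(*fix(0,0),42.5)
from plant import r
print(r.state()['ft_torque'])
d=r.snapshot('scene');s=d['color'];cv2.imwrite('pics/s9.png',cv2.resize(s[100:330,150:440,::-1],None,fx=2.6,fy=2.6,interpolation=cv2.INTER_CUBIC))
cv2.imwrite('pics/s9b.png',cv2.resize(s[145:260,200:320,::-1],None,fx=5,fy=5,interpolation=cv2.INTER_CUBIC))"
```

```text
clock: 20.88
tcp_pos: [547.4, -123.0, 42.9]
orientation: [2.899, 1.21, 0.009]
ft_force: [-8.1, 1.2, 17.7]
gripper_width: 51.1
t 20.88 tcp [ 547.4 -123.    42.9] yaw 45.31 w 51.1 F [-8.1  1.2 17.7] tilt [ 0.006  0.002 -1.   ] -> shift [-0.0001  0.0001  0.0004] turn 0.0
[ 0.55589033  1.48975062 -0.0430614 ]
```

View pics/s9.png

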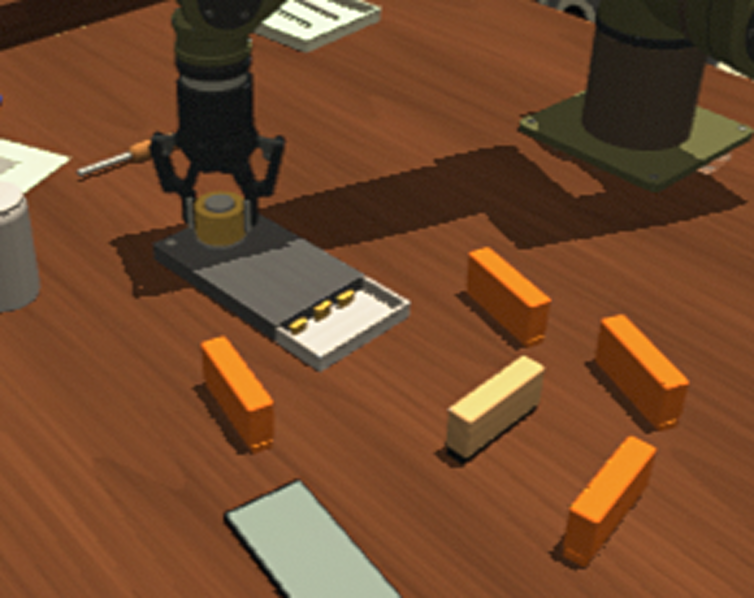

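View pics/s9b.png

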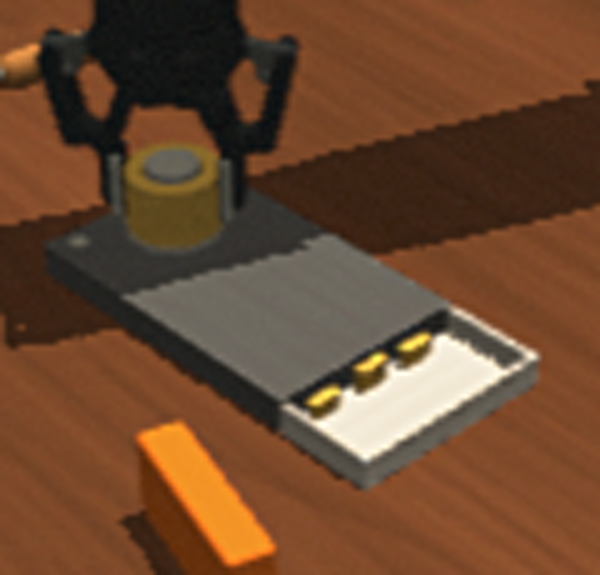

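The spigot now stands proud of the collar at crop (173,162). The force rose from 12 to 18 N for 0.1 mm of travel, so it is on the solid stop. Offcuts and scraper are in place, so I hand in.

```bash
python3 -c "
from plant import r
s=r.state();print(s['clock'],s['tcp_pos'],s['ft_force'])
print(r.job_done())"
```

```text
20.925 [ 547.44822424 -122.96725527   42.94571324] [-8.16287577  1.45542012 17.27708864]
the job is handed in; nothing more can be done
None
```

I handed the job in at about 20.9 s of the 59 s allowed, with the collar held home. The interface gave no verdict.

**Offcuts and scraper:** I picked up the pale scraper (not the orange look-alikes) and swept all three offcuts into the trough in one pass. I then stood the scraper back on the bench near where it came from.

**Collar:** I gripped it with a push of about 6 N, which sagged to about 3 N during the turn. The keyways caught after roughly 43°, and I pressed the collar down onto its stop.

**Last checks:**
- **Collar home:** The tool went down 8.0 mm against the 8 mm expected. The force rose from about 12 to 18 N in the last 0.1 mm, which means a solid stop. The spigot shows above the collar.
- **Offcuts and scraper:** The pictures show all three offcuts in the trough and the scraper upright and clear of the fixture. I judged the offcuts' height by eye, not by measurement; they sit close to the plate's end edge.
- **Bystanders:** I never went near the can, phone or graver, and they look unmoved, but I did not measure them.
- **Side force:** An 8 N sideways load remained on the wrist at the end. The tool's centre was within 0.2 mm of my measured fixture axis and tilted about 0.006 rad.

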